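# Pack out a push clamp and hold the work tight

## Task

The short-stroke push clamp on the bench fixture cannot reach the pine block. Stand plastic packers from the wooden rack upright and squarely in the gap between block and jaw, one at a time and at least two, until pushing the orange handle in clamps block and packers firmly against the end stop; leave any packer you do not need in its rack slot. The handle springs back, so finish while still holding it pushed in with the stack squeezed tight, and leave the tin, spirit level and tape measure where they are.

Things in the scene. Friction and masses are not known exactly. Their poses are not given: they have to be found in the camera images.
- fixture: push-clamp fixture bolted to the bench, aluminium base plate 120 x 235 mm (x, y), 12 mm thick; origin under the plate's centre, on the bench. Its +y axis points from the orange handle to the end stop, and is the clamping direction. The blue end stop stands from y = 85 to 105 mm, its top 70 mm above the bench. The gap floor is the plate's top, 12 mm above the bench
- stop_face (a point): middle of the end stop's inner face, which the block is clamped against (85 mm along the fixture's +y from its origin, 42 mm above the bench)
- block: loose pine block standing on the base plate in front of the end stop (0 to 2 mm from it at the start): 90 mm wide across the fixture, 45 mm thick along the clamping direction, 60 mm high (top 72 mm above the bench), about 0.16 kg. Origin: centre of its underside; its +x axis points to the stop
- block_face (a point): middle of the block's face on the gap side, 30 mm above the block's underside
- jaw_face (a point): middle of the clamp jaw's steel face, which looks to the fixture's +y; jaw 86 mm wide, from 14 to 70 mm above the bench; moves with the plunger. Plunger back, its gap to the block (block against the stop) is 28 to 44 mm, other in each run, set by the locked blue carriage behind the jaw (64 mm high over its screws)
- plunger (a joint): travel of the jaw and handle toward the stop, m: 0 = fully back (start), 0.0165 = end of the short stroke. A spring pushes it back with about 3 N at 0 and 8 N at the end of the stroke. If it reaches 0.0165 without squeezing, the gap still needs another packer
- handle_top (a point): centre of the top of the upright orange handle, 112 mm above the bench, 81 mm behind the jaw face; the grip is 20 mm thick along the fixture's y, 24 mm wide along x and reaches 40 mm down from here; moves with the plunger
- rack: wooden rack fixed to the bench, 112 x 110 mm (x, y), with three slots that run along its x at y = -34, 0 and +34 mm; slots 14 mm wide, floor 8 mm above the bench, dividers 26 mm above the bench. Origin under its centre. At yaw 0 +- 0.3 rad; the fixture stands at yaw pi +- 0.3, handle toward the rack
- packer_red: red plastic packer (shim plate), standing upright in one slot of the rack; which slot varies. Plate 90 mm along its x, 10 mm thick along its y, 62 mm high; above it a 20 mm wide, 10 mm thick, 38 mm high tab to grip, 30 mm to the -x side of the plate's middle; 100 mm high overall, 70 g. Origin: centre of the plate's underside; z up
- packer_yellow: yellow plastic packer (shim plate), standing upright in one slot of the rack; which slot varies. Plate 90 mm along its x, 10 mm thick along its y, 62 mm high; above it a 20 mm wide, 10 mm thick, 38 mm high tab to grip, at the plate's middle; 100 mm high overall, 70 g. Origin: centre of the plate's underside; z up
- packer_green: green plastic packer (shim plate), standing upright in one slot of the rack; which slot varies. Plate 90 mm along its x, 10 mm thick along its y, 62 mm high; above it a 20 mm wide, 10 mm thick, 38 mm high tab to grip, 30 mm to the +x side of the plate's middle; 100 mm high overall, 70 g. Origin: centre of the plate's underside; z up
- red_tab (a point): centre of the top of the red packer's tab (100 mm above its underside). With all packers the same way round, as in the rack, the three tabs stand side by side, 30 mm apart, so that each is free to be gripped across its thickness beside the others
- yellow_tab (a point): centre of the top of the yellow packer's tab (100 mm above its underside). With all packers the same way round, as in the rack, the three tabs stand side by side, 30 mm apart, so that each is free to be gripped across its thickness beside the others
- green_tab (a point): centre of the top of the green packer's tab (100 mm above its underside). With all packers the same way round, as in the rack, the three tabs stand side by side, 30 mm apart, so that each is free to be gripped across its thickness beside the others
- tin_1: bystander: food tin, 58 mm across, 72 mm high, near the fixture; origin at its underside
- spirit_level: bystander: white spirit level standing on its long edge, 22 x 230 x 42 mm, behind the rack; origin at the underside
- tape_measure: bystander: yellow tape measure, 37 x 78 x 62 mm, behind the work; origin at its underside

How it is judged:
On the way, in this order (a step that is already met when the one before it is completed fails the run):
1. one packer stands in the gap on the base plate (((y of packer_red in the frame of fixture between -0.02 and 0.045 m and x of packer_red in the frame of fixture between -0.035 and 0.035 m and z of packer_red in the frame of fixture between 0.007 and 0.0165 m and angle between packer_red's own z axis and vertical below 0.25 rad) or (y of packer_yellow in the frame of fixture between -0.02 and 0.045 m and x of packer_yellow in the frame of fixture between -0.035 and 0.035 m and z of packer_yellow in the frame of fixture between 0.007 and 0.0165 m and angle between packer_yellow's own z axis and vertical below 0.25 rad) or (y of packer_green in the frame of fixture between -0.02 and 0.045 m and x of packer_green in the frame of fixture between -0.035 and 0.035 m and z of packer_green in the frame of fixture between 0.007 and 0.0165 m and angle between packer_green's own z axis and vertical below 0.25 rad))), for 0.2 s.
2. two packers stand in the gap on the base plate ((((y of packer_red in the frame of fixture between -0.02 and 0.045 m and x of packer_red in the frame of fixture between -0.035 and 0.035 m and z of packer_red in the frame of fixture between 0.007 and 0.0165 m and angle between packer_red's own z axis and vertical below 0.25 rad) and (y of packer_yellow in the frame of fixture between -0.02 and 0.045 m and x of packer_yellow in the frame of fixture between -0.035 and 0.035 m and z of packer_yellow in the frame of fixture between 0.007 and 0.0165 m and angle between packer_yellow's own z axis and vertical below 0.25 rad)) or ((y of packer_red in the frame of fixture between -0.02 and 0.045 m and x of packer_red in the frame of fixture between -0.035 and 0.035 m and z of packer_red in the frame of fixture between 0.007 and 0.0165 m and angle between packer_red's own z axis and vertical below 0.25 rad) and (y of packer_green in the frame of fixture between -0.02 and 0.045 m and x of packer_green in the frame of fixture between -0.035 and 0.035 m and z of packer_green in the frame of fixture between 0.007 and 0.0165 m and angle between packer_green's own z axis and vertical below 0.25 rad)) or ((y of packer_yellow in the frame of fixture between -0.02 and 0.045 m and x of packer_yellow in the frame of fixture between -0.035 and 0.035 m and z of packer_yellow in the frame of fixture between 0.007 and 0.0165 m and angle between packer_yellow's own z axis and vertical below 0.25 rad) and (y of packer_green in the frame of fixture between -0.02 and 0.045 m and x of packer_green in the frame of fixture between -0.035 and 0.035 m and z of packer_green in the frame of fixture between 0.007 and 0.0165 m and angle between packer_green's own z axis and vertical below 0.25 rad)))), for 0.2 s.
At the end, for the whole second after the job is handed in: Fingers hold the handle in (over 3 N, travel over 1 mm); jaw, packers, block and stop are pressed together with over 5 N; block upright, within 8 mm of the stop; each packer is upright (0.1 rad) on the plate in the gap, within 35 mm of its middle, or still in the rack (moved under 20 mm) ((contact force between plunger and packer_red above 5 N or contact force between plunger and packer_yellow above 5 N or contact force between plunger and packer_green above 5 N) and (contact force between block and packer_red above 5 N or contact force between block and packer_yellow above 5 N or contact force between block and packer_green above 5 N) and contact force between fixture and block above 5 N and contact force between the fingers and plunger above 3 N and value of joint plunger above 0.001 m and angle between block's own z axis and vertical below 0.1 rad and horizontal distance between block_face and stop_face below 0.053 m and z of block in the frame of fixture between 0.007 and 0.017 m and ((y of packer_red in the frame of fixture between -0.02 and 0.045 m and x of packer_red in the frame of fixture between -0.035 and 0.035 m and z of packer_red in the frame of fixture between 0.007 and 0.0165 m and angle between packer_red's own z axis and vertical below 0.1 rad) or distance of packer_red from where it was at the start of the episode below 0.02 m) and ((y of packer_yellow in the frame of fixture between -0.02 and 0.045 m and x of packer_yellow in the frame of fixture between -0.035 and 0.035 m and z of packer_yellow in the frame of fixture between 0.007 and 0.0165 m and angle between packer_yellow's own z axis and vertical below 0.1 rad) or distance of packer_yellow from where it was at the start of the episode below 0.02 m) and ((y of packer_green in the frame of fixture between -0.02 and 0.045 m and x of packer_green in the frame of fixture between -0.035 and 0.035 m and z of packer_green in the frame of fixture between 0.007 and 0.0165 m and angle between packer_green's own z axis and vertical below 0.1 rad) or distance of packer_green from where it was at the start of the episode below 0.02 m) and linear speed of block below 0.02 m/s); the arm keeps its last pose, push and grip.
It fails at once if a bystander was moved by more than 30 mm (distance of any of tin_1, spirit_level, tape_measure from where it was at the start of the episode above 0.03 m).
It fails at once if the block was tipped over (angle between block's own z axis and vertical above 0.4 rad).
It also fails if it takes over 72 s, if anything falls off the work surface, if the arm or the gripper's body presses on something with over 40 N, if the wrist force passes 120 N, or if a joint passes its speed limit or range.

## Robot

A 6-joint arm with a two-finger parallel gripper is mounted at the origin on a cart in front of the work surface, level with it; the furniture and walls round the work are solid. World frame = base frame: x ahead of the robot, y to its left, z up, the work surface at z = 0. Lengths are in m, angles in rad, forces in N, time in s.
With the tool pointing down it reaches from about 0.3 to 0.85 m from the base axis. Payload 5.4 kg.
Tool frame: the origin (TCP) lies between the finger pads; the fingertips stand 17 mm ahead of it and the grasp point (between the pads) lies 2 mm behind it (r.tip_extent is the distance from the TCP to the fingertips, in m); z points along the fingers, y is the line along which they close (so a half turn about z gives the same grasp; the last joint's range is limited). The gripper opens to 85 mm and grips with 20 to 120 N. Pads are 22 mm wide; open, the fingers measure 114 mm over their backs; the gripper's body (76 mm by 85 mm) begins 54 mm behind the grasp point. The pads swing forward as they close: fully open they stand 13 mm farther back than shut.
Start: joints at [1.008, 0.158, 1.597, -0, 1.386, -0.21], TCP at [0.199, 0.54, 0.214] pointing down, gripper open.
Joint ranges: [-2.91, 2.91], [-0.94, 2.29], [0.18, 2.7], [-1.29, 4.43], [0.17, 2.64], [-3, 3]. Speed limits (rad/s): [2.57, 2.57, 3.14, 3.14, 3.14, 3.14].

## Interface

Orientations are given as a unit quaternion [x, y, z, w].
In Python, from bench import r, cams gives the robot as it stands.
- The arm moves only by the tool drive_tool, never from a script. Its argument "rows" is a list of rows, each a list of 4 numbers: the shift along the world's x, y, z in mm, then the turn about the world's z in degrees. In form: [[x, y, z, turn], ...]. A call has 1 to 20 rows; each row shifts and turns the commanded pose from where the row before left it; what a row does not reach is not made up. A row lasts 1/10 s, in which the tool goes at most 50 mm and 8.59 degrees, less where a joint would pass 70% of its speed; a pose out of reach is approached as far as the arm can. A call is refused whole if a number of a shift passes 50 or a number of a turn 8.59, either way. A call with a gripper value outside its range is refused whole. "grip" is the closure, from -1 (fully open) to 1 (shut), set as the call begins (left out, the last holds). The fingers move at their own pace and stop on an object; the grip force is fixed at half the most. Time passes only in rows, so rows that do not move let the fingers close. It gives the time, the measured TCP pose, the force, the opening and the grip force at its end, in the units of the state.
- r.get_state(): the state, without advancing time (a new reading comes with each control period).
- cams.get_image(name): name is "scene" or "top"; returns the picture (420x560x3 uint8, red, green, blue); there is no depth.
- cams.camera_info(name): a dict with "vertical_fov" (degrees; the focal length in pixels is half the picture's height over the tangent of half this angle, whatever the lens; pixels are square), "cx", "cy" (the principal point, pixels), "world_to_cam" (4x4, takes a point from world to camera coordinates). Camera axes: x right, y down, z forward; pixel columns grow to the right and rows downward; lengths in m; the calibration is good to about 2 mm. A picture is of the moment at which its call begins. camera_info takes no time and is no camera call.
- r.job_done(): hands the job in; it is judged then, once.
The state is a dict: "time_s": time; "joints": joint angles; "dq": joint speeds; "tau": joint torques, N m; "ee_pos": TCP position; "orientation": TCP orientation; "wrist_force": force on the tool from outside, world axes, zero at the start; "ft_torque": the same for the moment, N m; "opening": finger opening in m; "grip_force": force on a finger pad.
Only numpy, scipy, OpenCV 4.12 (cv2) and the standard library are available. Lean on these libraries where they do the work, as an engineer would, in place of code of your own. Each camera call takes 0.05 s, during which the arm holds its last target. There are 200 camera calls.

## Working session

There is one attempt and no reset: what is moved stays moved. The work goes in short steps, Python scripts to look and compute and a tool call to move; the robot and the scene stay as the last step left them, time stands still between calls to the robot, and variables do not carry over. Pictures are saved under pics/ and viewed, at most 10 in all, crops included, and the job is handed in when it is done.

Besides the shell and the picture viewer there is one more tool, called after "Emit:" as a command line: name --pt "numbers of a row" for each row, then --argument value for the rest. drive_tool: Moves the arm, as the interface text tells. Its arguments: {"type":"object","properties":{"rows":{"type":"array"},"grip":{"type":"number"}},"required":["rows"]}

```bash
mkdir -p pics; ls; python3 - <<'E'
from bench import r,cams
import cv2
for n in("scene","top"):
    im=cams.get_image(n); cv2.imwrite(f"pics/{n}0.png",im[:,:,::-1]); print(n,cams.camera_info(n))
print(r.get_state())
E
```

```text
pics
scene {'vertical_fov': 46.27634836146112, 'cx': 272.0778482692375, 'cy': 210.75319712884732, 'world_to_cam': array([[ 0.68130772, -0.73180995,  0.01655273, -0.45041735],
       [-0.55022034, -0.52690191, -0.64779006,  0.39950559],
       [ 0.48278087,  0.43223672, -0.76163906,  0.95842472],
       [ 0.        ,  0.        ,  0.        ,  1.        ]])}
top {'vertical_fov': 47.87421138782562, 'cx': 276.6622844804179, 'cy': 206.4382429125629, 'world_to_cam': array([[-0.24120581, -0.97041892,  0.01033778,  0.1057633 ],
       [-0.84430053,  0.20458184, -0.49528062,  0.59762173],
       [ 0.47851476, -0.12819275, -0.86867154,  1.11250789],
       [ 0.        ,  0.        ,  0.        ,  1.        ]])}
{'time_s': 0.1, 'joints': array([ 1.00790856e+00,  1.59010449e-01,  1.59809941e+00,  2.99983060e-05,
        1.38618158e+00, -2.10115853e-01]), 'dq': array([-0.00087614, -0.00078419, -0.00333871,  0.0011716 ,  0.00041793,
       -0.00030214]), 'tau': array([-1.23290876e-03, -3.96990824e+01, -3.32338285e+01, -3.07473038e-04,
        4.15961942e-03,  1.22699453e-05]), 'ee_pos': array([0.19837636, 0.5390993 , 0.21280511]), 'orientation': array([ 1.75475420e-01,  9.84483446e-01, -7.81177699e-04, -3.33833064e-04]), 'wrist_force': array([-0.22929952,  0.78166333, -0.09335297]), 'ft_torque': array([-0.01345633, -0.0449195 , -0.00472142]), 'grip_force': 0.0, 'opening': 0.08558780741530797}
```

View pics/scene0.png

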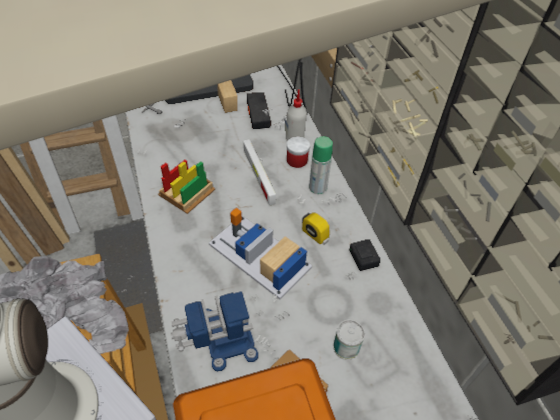

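View pics/top0.png

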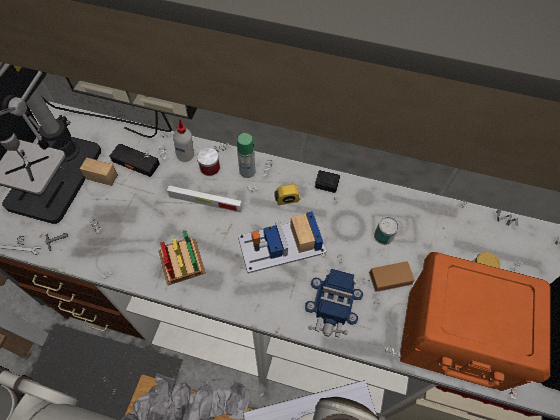

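The scene view shows the rack with packers at about (187,185) and the fixture at about (262,258), with its orange handle at (237,220). In the top view the rack is at (182,258) and the fixture at (282,243). I'll enlarge both.

```bash
cat > h.py <<'E'
import numpy as np, cv2
from bench import r,cams
def P(n):
    i=cams.camera_info(n); f=210/np.tan(np.radians(i["vertical_fov"]/2)); return f,i["cx"],i["cy"],i["world_to_cam"]
def proj(n,p):
    f,cx,cy,T=P(n); q=T[:3,:3]@np.array(p)+T[:3,3]; return np.array([cx+f*q[0]/q[2],cy+f*q[1]/q[2]])
def ray(n,uv,z):
    f,cx,cy,T=P(n); R=T[:3,:3]; c=-R.T@T[:3,3]; d=R.T@np.array([(uv[0]-cx)/f,(uv[1]-cy)/f,1]); return c+d*(z-c[2])/d[2]
def tri(uvs,uvt):
    a=[];b=[]
    for n,uv in(("scene",uvs),("top",uvt)):
        f,cx,cy,T=P(n); R=T[:3,:3]; c=-R.T@T[:3,3]; d=R.T@np.array([(uv[0]-cx)/f,(uv[1]-cy)/f,1]); d/=np.linalg.norm(d)
        M=np.eye(3)-np.outer(d,d); a.append(M); b.append(M@c)
    return np.linalg.lstsq(np.vstack(a),np.hstack(b),rcond=None)[0]
def crop(n,x0,y0,x1,y1,s,out,im=None):
    im=cams.get_image(n) if im is None else im
    c=cv2.resize(im[y0:y1,x0:x1],None,fx=s,fy=s,interpolation=cv2.INTER_CUBIC)[:,:,::-1].copy()
    for x in range(-(-x0//10)*10,x1,10): cv2.putText(c,str(x),((x-x0)*s,8),0,.3,(0,0,0),1); cv2.line(c,((x-x0)*s,9),((x-x0)*s,14),(0,0,0),1)
    for y in range(-(-y0//10)*10,y1,10): cv2.putText(c,str(y),(0,(y-y0)*s),0,.3,(0,0,0),1)
    cv2.imwrite(out,c); return im
E
python3 - <<'E'
import cv2
from h import *
crop("scene",155,155,315,295,4,"pics/s1.png",cv2.imread("pics/scene0.png")[:,:,::-1])
crop("top",155,205,330,290,4,"pics/t1.png",cv2.imread("pics/top0.png")[:,:,::-1])
E
```

```text
(no output)
```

View pics/s1.png

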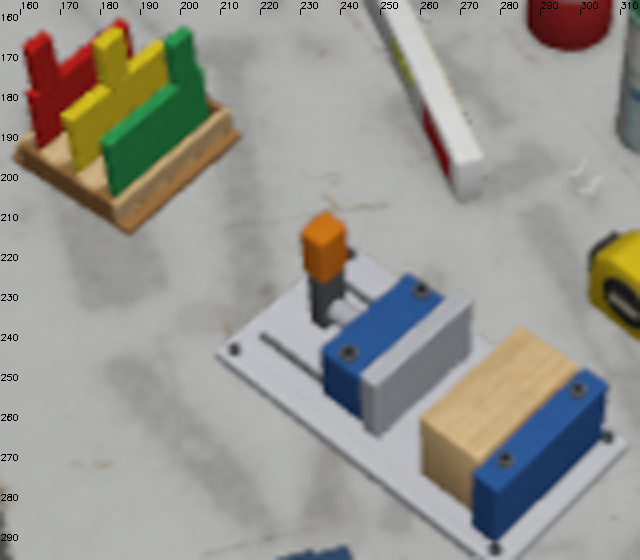

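View pics/t1.png

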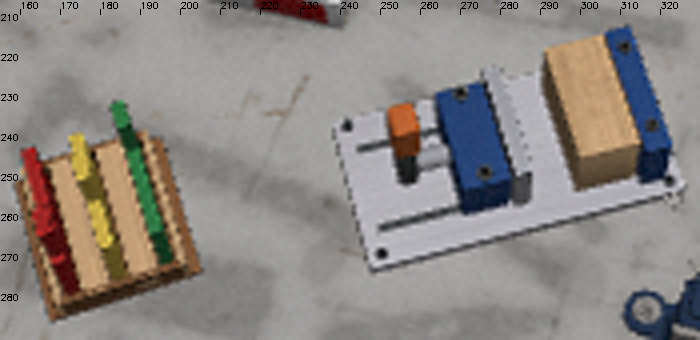

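The crops show the red, yellow and green tab tops at about (164,164), (183,162) and (200,163) in scene. Red is the leftmost slot and green the rightmost in the top view. The fixture's plate corners, jaw, block and stop are all visible. Next I'll turn these into poses.

```bash
python3 - <<'E'
from h import *
S=lambda x,y:(x/4+155,y/4+155)
T=lambda x,y:(x/4+155,y/4+205)
pr=lambda n,a:print(n,np.round(np.array(a)*1000,1))
# colour masks: tab and plate ends
for n in("scene","top"):
    im=cv2.imread(f"pics/{n}0.png"); hsv=cv2.cvtColor(im,cv2.COLOR_BGR2HSV)
    box=(155,155,215,215) if n=="scene" else (155,225,205,290)
    for c,lo,hi in(("red",170,5),("yel",24,34),("grn",50,85)):
        H=hsv[...,0]; m=(hsv[...,1]>150)&(hsv[...,2]>60)&((H>=lo)|(H<=hi) if lo>hi else (H>=lo)&(H<=hi))
        k=np.zeros_like(m); k[box[1]:box[3],box[0]:box[2]]=1; ys,xs=np.where(m&k)
        t=ys<ys.min()+2; print(n,c,len(xs),"top px",xs[t].mean(),ys.min(),"L",xs.min(),ys[xs==xs.min()],"R",xs.max(),ys[xs==xs.max()],"B",ys.max(),xs[ys==ys.max()])
print("tabs tri")
for c,s,t in(("red",(38,37),(28,153)),("yel",(112,32),(78,138)),("grn",(180,31),(119,105))): pr(c,tri(S(*s),T(*t))); pr(c+" ray s/t",[ray("scene",S(*s),.108),ray("top",T(*t),.108)])
print("rack bottom corners z=0"); 
for q in((54,318),(203,270)): pr("t",ray("top",T(*q),0))
for q in((128,233),(13,158),(240,137)): pr("s",ray("scene",S(*q),0))
print("plate corners z=12")
for k,q in(("A",(335,128)),("B",(372,270)),("C",(686,197))): pr("t"+k,ray("top",T(*q),.012))
for k,q in(("B",(217,351)),("D",(628,443)),("C",(500,557))): pr("s"+k,ray("scene",S(*q),.012))
print("stop top z=70 t/s")
for q in((608,30),(633,26),(669,146),(641,153)): pr("t",ray("top",T(*q),.07))
for q in((472,470),(495,490),(607,385),(585,370)): pr("s",ray("scene",S(*q),.07))
print("block top z=72")
for q in((543,50),(605,35),(638,148),(574,163)): pr("t",ray("top",T(*q),.072))
for q in((421,415),(472,468),(521,327),(577,366)): pr("s",ray("scene",S(*q),.072))
print("jaw top front z=70")
for q in((497,68),(531,174)): pr("t",ray("top",T(*q),.07))
for q in((379,382),(472,297)): pr("s",ray("scene",S(*q),.07))
print("handle top z=112")
pr("t",ray("top",T(403,113),.112)); pr("s",ray("scene",S(325,225),.112))
E
```

```text
scene red 288 top px 185.0 160 L 161 [166 167 168] R 187 [166 167 168] B 191 [164 165]
scene yel 409 top px 182.6 162 L 170 [183] R 196 [170 171 172 173 174 175] B 197 [174]
scene grn 442 top px 199.9 163 L 181 [189 190 191 192 193 194] R 206 [183] B 203 [183]
top red 175 top px 162.2 242 L 161 [243 244 245 246 247] R 174 [277] B 277 [171 172 173 174]
top yel 47 top px 174.0 239 L 173 [239 243 245] R 185 [272] B 273 [183]
top grn 65 top px 184.2 231 L 183 [231] R 195 [261 262] B 263 [193]
tabs tri
red [568.7 277.2 116.1]
red ray s/t [[550.6 277.  108. ]
 [595.2 278.8 108. ]]
yel [590.2 244.6 112.1]
yel ray s/t [[586.5 246.5 108. ]
 [598.4 244.8 108. ]]
grn [616.  214.3 109.6]
grn ray s/t [[617.4 215.7 108. ]
 [616.5 214.4 108. ]]
rack bottom corners z=0
t [519.8 291.7   0. ]
t [530.5 184.5   0. ]
s [533.7 188.4   0. ]
s [523.5 295.6   0. ]
s [643.6 198.7   0. ]
plate corners z=12
tA [612.1  71.4  12. ]
tB [497.2  68.6  12. ]
tC [ 498.4 -162.6   12. ]
sB [503.4  66.8  12. ]
sD [ 627.2 -162.5   12. ]
sC [ 516.1 -159.6   12. ]
stop top z=70 t/s
t [ 613.9 -132.9   70. ]
t [ 612.8 -151.3   70. ]
t [ 515.  -149.1   70. ]
t [ 514.5 -128.6   70. ]
s [ 519.9 -132.7   70. ]
s [ 519.  -150.9   70. ]
s [ 616.5 -149.6   70. ]
s [ 615.9 -133.4   70. ]
block top z=72
t [608.1 -82.9  72. ]
t [ 609.4 -129.3   72. ]
t [ 517.8 -127.2   72. ]
t [517.2 -81.   72. ]
s [526.1 -87.2  72. ]
s [ 519.9 -132.7   72. ]
s [612.3 -86.4  72. ]
s [ 613.6 -129.    72. ]
jaw top front z=70
t [602.8 -47.7  70. ]
t [517.1 -50.3  70. ]
s [527.  -52.7  70. ]
s [610. -49.  70.]
handle top z=112
t [563.1  28.6 112. ]
s [564.9  28.4 112. ]
```

Emit:
drive_tool --pt "30 -23 0 1.9" --pt "30 -23 0 1.9" --pt "30 -23 0 1.9" --pt "30 -23 0 1.9" --pt "30 -23 0 1.9" --pt "30 -23 0 1.9" --pt "30 -23 0 1.9" --pt "30 -23 0 1.9" --pt "30 -23 0 1.9" --pt "30 -23 0 1.9" --pt "30 -23 0 1.9" --pt "30 -23 0 1.9" --pt "30 -23 0 1.4" --pt "28 -25 0 1.4" --pt "0 0 0 0" --pt "0 0 0 0" --pt "0 0 0 0" --grip 0.2

```text
time_s: 1.8
ee_pos: [0.6158, 0.2163, 0.2133]
orientation: [-0.047, 0.999, 0.0, -0.001]
wrist_force: [-1.1, -0.4, -0.1]
opening: 0.0339
grip_force: 0.0
```

Emit:
drive_tool --pt "0.5 -0.5 -20 0" --pt "0 0 -20 0" --pt "0 0 -20 0" --pt "0 0 -16 0" --pt "0 0 0 0"

```text
time_s: 2.3
ee_pos: [0.6146, 0.2156, 0.1347]
orientation: [-0.048, 0.999, -0.0, -0.003]
wrist_force: [-0.3, -0.5, -1.1]
opening: 0.0337
grip_force: 0.0
```

```bash
python3 - <<'E'
from h import *
crop("scene",155,110,255,210,4,"pics/a.png");crop("top",145,185,245,285,4,"pics/b.png")
cv2.imwrite("pics/m1.png",np.hstack([cv2.imread("pics/a.png"),cv2.imread("pics/b.png")]))
s=r.get_state();print(s["ee_pos"],s["opening"])
p=s["ee_pos"]
for n in("scene","top"):print(n,proj(n,p+[0,0,-.017]),proj(n,[.617,.2148,.108]))
E
```

```text
[0.61695574 0.21557347 0.13805514] 0.03462634253320564
scene [199.43933587 159.17317594] [200.1389411  162.99440567]
top [183.53078013 229.02467334] [184.58298743 231.12932357]
```

View pics/m1.png

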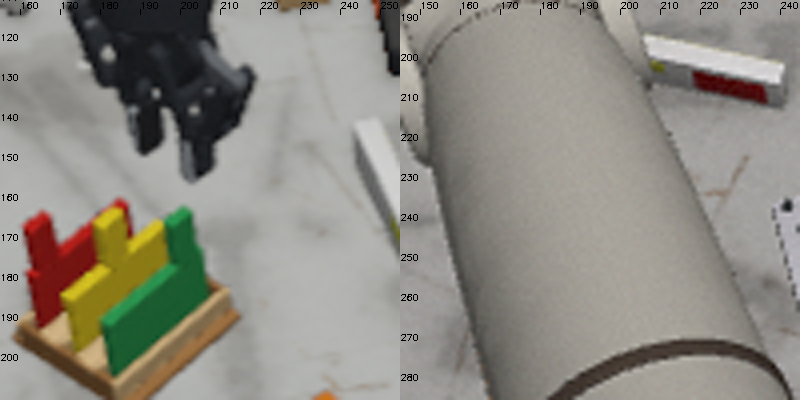

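The gripper fingers, at about (193,149) and (204,155) in scene, straddle the line above the green tab at (200,163). The arm hides the top view. I'll go down and grip.

Emit:
drive_tool --pt "0 0 -15 0" --pt "0 0 -15 0" --pt "0 0 -15 0" --pt "0 0 0 0" --pt "0 0 0 0"

```text
time_s: 2.9
ee_pos: [0.6166, 0.2149, 0.0918]
orientation: [-0.047, 0.999, -0.0, -0.001]
wrist_force: [0.3, 0.2, 0.2]
opening: 0.0342
grip_force: 0.0
```

Emit:
drive_tool --pt "0 0 0 0" --pt "0 0 0 0" --pt "0 0 0 0" --pt "0 0 0 0" --pt "0 0 0 0" --pt "0 0 0 0" --grip 1

```text
time_s: 3.5
ee_pos: [0.6172, 0.2151, 0.0928]
orientation: [-0.047, 0.999, -0.0, 0.0]
wrist_force: [-0.7, -1.1, 0.1]
opening: -0.0002
grip_force: 0.0
```

```bash
python3 - <<'E'
from h import *
crop("scene",145,100,265,220,5,"pics/m2.png")
s=r.get_state();print(s["ee_pos"],s["opening"],s["grip_force"])
E
```

```text
[0.61719231 0.21506295 0.09274454] 9.906033249283795e-05 0.0
```

View pics/m2.png

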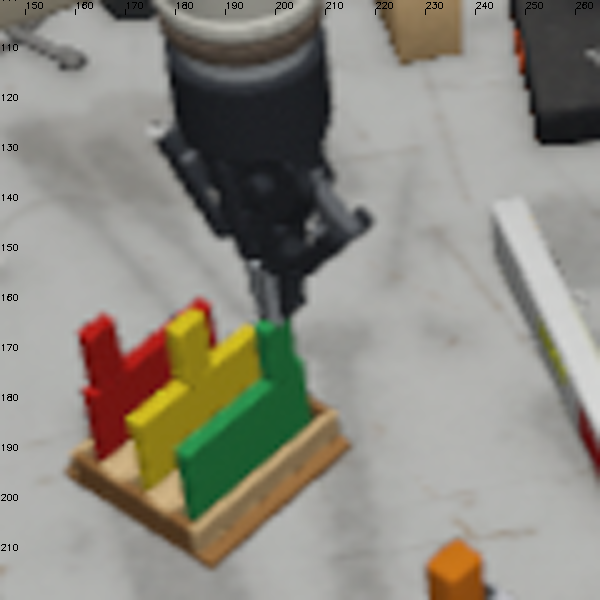

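```bash
python3 - <<'E'
from h import *
for z in(.0757,.093,.108,.149,.2,.25):print(z,proj("scene",[.6172,.2151,z]).round(1),proj("scene",[.597,.2135,z]).round(1))
for n in("scene","top"):
    f,cx,cy,T=P(n);print(n,f,-T[:3,:3].T@T[:3,3],np.linalg.det(T[:3,:3]))
# rack model check: centre, yaw 5.4
c=np.array([.5845,.2465]);a=np.radians(5.4);R=np.array([[np.cos(a),-np.sin(a)],[np.sin(a),np.cos(a)]])
for nm,q,z in(("gtab",(.03,-.034),.108),("gplate near",(-.045,-.034),.07),("gplate far",(.045,-.034),.07),("ytab",(0,0),.108),("rtab",(-.03,.034),.108),("c--",(-.056,-.055),0),("c+-",(.056,-.055),0),("c-+",(-.056,.055),0)):
    w=[*(c+R@np.array(q)),z];print(nm,np.round(w,4),proj("scene",w).round(1),proj("top",w).round(1))
E
```

```text
0.0757 [201.3 171.8] [195.9 176. ]
0.093 [200.7 167.1] [195.2 171.3]
0.108 [200.1 162.9] [194.6 167.2]
0.149 [198.6 151.1] [192.9 155.4]
0.2 [196.5 135.6] [190.7 139.9]
0.25 [194.4 119.4] [188.3 123.7]
scene 491.4305614935225 [ 0.0639798  -0.53338599  0.99622508] 1.0000000000000004
top 473.06458497258734 [-0.00226838  0.1229876   1.26130104] 1.0000000000000004
gtab [0.6176 0.2155 0.108 ] [200.1 162.8] [184.3 231. ]
gplate near [0.5429 0.2084 0.07  ] [181.4 189.5] [193.2 260.6]
gplate far [0.6325 0.2169 0.07  ] [205.4 170. ] [185.2 232.6]
ytab [0.5845 0.2465 0.108 ] [182.4 163.4] [174.6 244.2]
rtab [0.5514 0.2775 0.108 ] [164.6 164. ] [164.6 257.8]
c-- [0.5339 0.1865 0.    ] [187.5 213.6] [204.9 271.5]
c+- [0.6454 0.197  0.    ] [215.9 189.2] [195.  237.9]
c-+ [0.5236 0.296  0.    ] [158.2 194.4] [166.8 283.6]
```

The fingers shut on nothing. The fingertip appears at (200,165), just at the tab's top edge and higher in the picture than predicted. I'll probe down 4 mm to see whether the tips stand on the tab.

Emit:
drive_tool --pt "0 0 -2 0" --pt "0 0 0 0" --pt "0 0 -2 0" --pt "0 0 0 0"

```text
time_s: 3.95
ee_pos: [0.6184, 0.2153, 0.0905]
orientation: [-0.047, 0.999, 0.0, 0.001]
wrist_force: [-0.8, -0.1, 7.7]
opening: 0.0002
grip_force: 3.5
```

```bash
python3 - <<'E'
from h import *
for n in("scene",):
    im=cams.get_image(n); crop(n,145,100,265,220,5,"pics/m3.png",im)
s=r.get_state();print(s["ee_pos"],s["wrist_force"],s["joints"], r.tip_extent)
# undistorted? straightness of long edges, scene0 vs lens: dump camera_info keys
print(cams.camera_info("scene").keys())
a=cv2.imread("pics/scene0.png")[:,:,::-1].astype(int); d=np.abs(im.astype(int)-a).sum(2)
ys,xs=np.where(d[100:220,145:265]>90); print("changed lowest rows",[(y+100,xs[ys==y].min()+145,xs[ys==y].max()+145) for y in sorted(set(ys))[-14:]])
E
```

```text
[0.61831626 0.21523642 0.09048101] [-1.24596046 -0.28438663  5.86748812] [ 1.50795191e-01  4.68958378e-01  1.46413855e+00  2.56578811e-05
  1.20585519e+00 -1.51400099e+00] 0.017
dict_keys(['vertical_fov', 'cx', 'cy', 'world_to_cam'])
changed lowest rows [(np.int64(153), np.int64(194), np.int64(210)), (np.int64(154), np.int64(195), np.int64(208)), (np.int64(155), np.int64(195), np.int64(207)), (np.int64(156), np.int64(195), np.int64(206)), (np.int64(157), np.int64(195), np.int64(206)), (np.int64(158), np.int64(195), np.int64(206)), (np.int64(159), np.int64(195), np.int64(206)), (np.int64(160), np.int64(196), np.int64(206)), (np.int64(161), np.int64(196), np.int64(206)), (np.int64(162), np.int64(197), np.int64(205)), (np.int64(163), np.int64(197), np.int64(203)), (np.int64(164), np.int64(199), np.int64(201)), (np.int64(165), np.int64(203), np.int64(203)), (np.int64(198), np.int64(181), np.int64(181))]
```

The probe met contact at TCP z ≈ 0.0905, with a vertical force of 7.7 N. That fits either the tab top or the plate top. A touch on the open bench beside the rack will settle the height.

Emit:
drive_tool --pt "0 0 15 0" --pt "0 0 15 0" --pt "0 -30 5 0" --pt "0 -30 0 0" --pt "0 -30 0 0" --pt "0 0 -25 0" --pt "0 0 -30 0" --pt "0 0 -30 0" --pt "0 0 -8 0" --pt "0 0 -3 0" --pt "0 0 0 0"

```text
time_s: 5.1
ee_pos: [0.6183, 0.1252, 0.0292]
orientation: [-0.047, 0.999, -0.0, 0.001]
wrist_force: [-0.4, 0.3, -0.4]
opening: 0.0
grip_force: 0.0
```

```bash
python3 - <<'E'
from h import *
im=crop("scene",170,120,290,220,5,"pics/m4.png")
s=r.get_state();print(s["ee_pos"],s["wrist_force"],s["opening"])
for z in(-.017,0,.017):print(z,proj("scene",s["ee_pos"]+[0,0,z]))
E
```

```text
[0.61868873 0.12517732 0.02974657] [-0.271645   -0.13669917 -0.26267647] -6.893679963158807e-05
-0.017 [226.65641638 205.04307055]
0 [226.30732774 200.78579574]
0.017 [225.95115241 196.44209598]
```

View pics/m4.png

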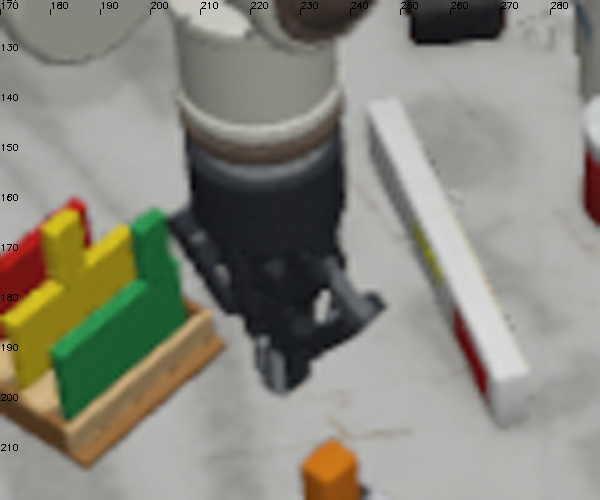

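Fingertips show at (225,198), about 6 px above the prediction of (226.7,205). I'll keep lowering to touch the bench.

Emit:
drive_tool --pt "0 0 -8 0" --pt "0 0 0 0" --pt "0 0 -4 0" --pt "0 0 0 0" --pt "0 0 -4 0" --pt "0 0 0 0"

```text
time_s: 5.75
ee_pos: [0.6167, 0.1251, 0.0111]
orientation: [-0.047, 0.999, 0.0, -0.001]
wrist_force: [0.2, -1.0, 0.3]
opening: 0.0003
grip_force: 0.0
```

Emit:
drive_tool --pt "0 0 -8 0" --pt "0 0 -4 0" --pt "0 0 -4 0" --pt "0 0 -4 0" --pt "0 0 0 0"

```text
time_s: 6.25
ee_pos: [0.6165, 0.125, -0.0092]
orientation: [-0.047, 0.999, 0.0, -0.001]
wrist_force: [-0.2, -0.0, -0.8]
opening: -0.0001
grip_force: 0.0
```

Emit:
drive_tool --pt "0 0 -2 0" --pt "0 0 -2 0" --pt "0 0 -2 0" --pt "0 0 -2 0" --pt "0 0 0 0"

```text
time_s: 6.75
ee_pos: [0.6169, 0.125, -0.0167]
orientation: [-0.047, 0.999, 0.0, -0.0]
wrist_force: [0.4, 0.4, -0.4]
opening: -0.0001
grip_force: 0.0
```

Emit:
drive_tool --pt "0 0 -2 0" --pt "0 0 0 0" --pt "0 0 -1 0" --pt "0 0 0 0"

```text
time_s: 7.15
ee_pos: [0.6176, 0.1251, -0.0176]
orientation: [-0.047, 0.999, -0.0, 0.0]
wrist_force: [-6.2, -1.3, 11.5]
opening: -0.0001
grip_force: 5.6
```

Contact came at TCP z ≈ -0.0175. The real fingertips therefore stand 17 mm above the reported TCP, so every height shifts by 34 mm. I'll go back to the green tab and grip lower.

Emit:
drive_tool --pt "0 0 20 0" --pt "0 0 40 0" --pt "0 0 40 0" --pt "0 15 30 0" --pt "0 30 5 0" --pt "0 30 0 0" --pt "0 15 0 0" --pt "0 0 -20 0" --pt "0 0 -25 0" --pt "0 0 -20 0" --pt "0 0 -11 0" --pt "0 0 0 0" --pt "0 0 0 0" --grip 0.2

```text
time_s: 8.45
ee_pos: [0.6177, 0.2149, 0.0403]
orientation: [-0.047, 0.999, -0.0, 0.0]
wrist_force: [0.4, -1.6, 1.4]
opening: 0.0344
grip_force: 0.0
```

Emit:
drive_tool --pt "0 0 0 0" --pt "0 0 0 0" --pt "0 0 0 0" --pt "0 0 0 0" --pt "0 0 0 0" --pt "0 0 0 0" --grip 1

```text
time_s: 9.05
ee_pos: [0.6184, 0.2152, 0.0413]
orientation: [-0.047, 0.999, 0.0, 0.001]
wrist_force: [0.9, -0.8, 5.3]
opening: 0.0089
grip_force: 58.8
```

Gripped lower than intended, with the tips below the plate top. I'll reopen, rise 18 mm and grip again.

Emit:
drive_tool --pt "0 0 0 0" --pt "0 0 0 0" --pt "0 0 0 0" --pt "0 0 9 0" --pt "0 0 9 0" --pt "0 0 0 0" --grip 0.2

```text
time_s: 9.65
ee_pos: [0.6188, 0.2153, 0.0602]
orientation: [-0.047, 0.999, 0.0, 0.002]
wrist_force: [0.9, -0.1, -0.3]
opening: 0.0339
grip_force: 0.0
```

Emit:
drive_tool --pt "0 0 0 0" --pt "0 0 0 0" --pt "0 0 0 0" --pt "0 0 0 0" --pt "0 0 0 0" --grip 1

```text
time_s: 10.15
ee_pos: [0.6175, 0.2151, 0.0579]
orientation: [-0.047, 0.999, 0.0, 0.0]
wrist_force: [0.9, 0.1, 2.6]
opening: 0.0091
grip_force: 58.7
```

Emit:
drive_tool --pt "0 0 10 0" --pt "0 0 25 0" --pt "0 0 35 0" --pt "0 0 35 0" --pt "0 0 26 0" --pt "-2 -23 0 -0.4" --pt "-2 -25 0 -0.4" --pt "-2 -25 0 -0.4" --pt "-2 -25 0 -0.4" --pt "-2 -25 0 -0.4" --pt "-2 -25 0 -0.4" --pt "-2 -25 0 -0.4" --pt "-2 -25 0 -0.4" --pt "-2 -25 0 -0.4" --pt "-2 -25 0 -0.4" --pt "-2 -25 0 -0.4" --pt "-1 -18 0 -0.4" --pt "0 0 0 0" --pt "0 0 0 0"

```text
time_s: 12.05
ee_pos: [0.594, -0.0756, 0.1886]
orientation: [-0.005, 1.0, 0.0, -0.0]
wrist_force: [-0.5, 0.1, -0.8]
opening: 0.0091
grip_force: 58.5
```

```bash
python3 - <<'E'
from h import *
crop("scene",205,130,325,290,4,"pics/a.png");crop("top",235,190,335,280,3,"pics/b.png")
a=cv2.imread("pics/a.png");b=cv2.imread("pics/b.png");b=cv2.copyMakeBorder(b,0,a.shape[0]-b.shape[0],0,0,0)
cv2.imwrite("pics/m5.png",np.hstack([a,b]))
s=r.get_state();print(s["ee_pos"],s["orientation"])
E
```

```text
[ 0.59414928 -0.07492226  0.18862518] [-5.59628115e-03  9.99984288e-01  2.91325601e-04 -1.40091321e-04]
```

View pics/m5.png

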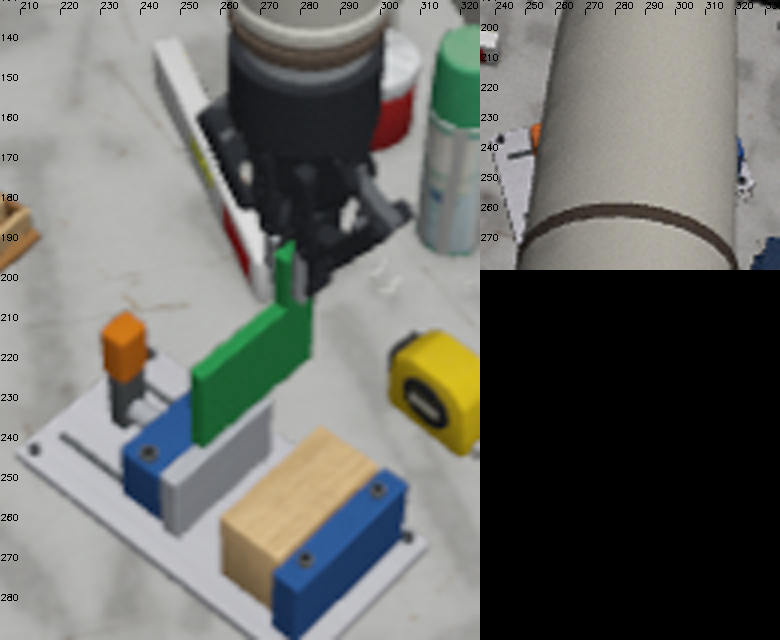

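The green packer hangs upright at about (268,215) in scene, parallel to the jaw and above the gap. Now I'll lower it.

Emit:
drive_tool --pt "0 -0.5 -20 0" --pt "0 0 -25 0" --pt "0 0 -25 0" --pt "0 0 -20 0" --pt "0 0 -12 0" --pt "0 0 -10 0" --pt "0 0 -6 0" --pt "0 0 0 0"

```text
time_s: 12.95
ee_pos: [0.594, -0.0762, 0.0704]
orientation: [-0.005, 1.0, 0.0, -0.0]
wrist_force: [-0.5, -1.1, -1.6]
opening: 0.0092
grip_force: 58.5
```

Emit:
drive_tool --pt "0 0 -4 0" --pt "0 0 -3 0" --pt "0 0 0 0" --pt "0 0 -1 0" --pt "0 0 0 0"

```text
time_s: 13.45
ee_pos: [0.5943, -0.0765, 0.0628]
orientation: [-0.005, 1.0, -0.0, 0.0]
wrist_force: [0.1, -0.2, -1.0]
opening: 0.0089
grip_force: 58.5
```

Emit:
drive_tool --pt "0 0 -1 0" --pt "0 0 0 0" --pt "0 0 -0.5 0" --pt "0 0 0 0"

```text
time_s: 13.85
ee_pos: [0.5946, -0.0766, 0.0619]
orientation: [-0.005, 1.0, -0.0, 0.0]
wrist_force: [-1.1, -0.3, 4.6]
opening: 0.0092
grip_force: 59.2
```

Emit:
drive_tool --pt "0 -1.5 0.5 0" --pt "0 -1.5 0 0" --pt "0 -1 0 0" --pt "0 0 0 0" --pt "0 0 0 0"

```text
time_s: 14.35
ee_pos: [0.5943, -0.0787, 0.0619]
orientation: [-0.005, 1.0, 0.002, 0.0]
wrist_force: [-0.2, 7.1, 4.6]
opening: 0.0091
grip_force: 59.3
```

Emit:
drive_tool --pt "0 1 0 0" --pt "0 0.3 0 0" --pt "0 0 0 0"

```text
time_s: 14.65
ee_pos: [0.5943, -0.0787, 0.0619]
orientation: [-0.005, 1.0, 0.0, 0.0]
wrist_force: [-0.8, 4.7, 4.0]
opening: 0.009
grip_force: 59.3
```

Emit:
drive_tool --pt "0 0 0 0" --pt "0 0 0 0" --pt "0 0 0 0" --pt "0 0 15 0" --pt "0 0 30 0" --pt "0 0 40 0" --pt "0 0 40 0" --grip 0.2

```text
time_s: 15.35
ee_pos: [0.5939, -0.0793, 0.1889]
orientation: [-0.005, 1.0, -0.0, 0.0]
wrist_force: [0.3, -0.0, -0.0]
opening: 0.0343
grip_force: 0.0
```

Emit:
drive_tool --pt "-1 20 0 0.4" --pt "-1 30 0 0.5" --pt "-1 30 0 0.5" --pt "-1 30 0 0.5" --pt "-1 30 0 0.5" --pt "-1 30 0 0.5" --pt "-1 30 0 0.5" --pt "-1 30 0 0.5" --pt "-1 30 0 0.5" --pt "0 30 0 0.4" --pt "0 20 0 0" --pt "0 15 0 0" --pt "0 0 -30 0" --pt "0 0 -35 0" --pt "0 0 -30 0" --pt "0 0 -20 0" --pt "0 0 0 0" --pt "0 0 0 0"

```text
time_s: 17.15
ee_pos: [0.5857, 0.2457, 0.0726]
orientation: [-0.047, 0.999, -0.0, 0.0]
wrist_force: [0.5, 0.1, 0.8]
opening: 0.034
grip_force: 0.0
```

Emit:
drive_tool --pt "-0.5 0 -8 0" --pt "0 0 -5.5 0" --pt "0 0 0 0" --pt "0 0 0 0"

```text
time_s: 17.55
ee_pos: [0.5848, 0.2459, 0.0584]
orientation: [-0.047, 0.999, 0.0, 0.0]
wrist_force: [0.5, 0.6, -0.5]
opening: 0.0342
grip_force: 0.0
```

Emit:
drive_tool --pt "0 0 0 0" --pt "0 0 0 0" --pt "0 0 0 0" --pt "0 0 0 0" --pt "0 0 0 0" --grip 1

```text
time_s: 18.05
ee_pos: [0.5849, 0.2459, 0.0586]
orientation: [-0.047, 0.999, 0.0, 0.0]
wrist_force: [-0.4, -0.2, 2.6]
opening: 0.0086
grip_force: 59.9
```

Emit:
drive_tool --pt "0 0 10 0" --pt "0 0 25 0" --pt "0 0 35 0" --pt "0 0 35 0" --pt "0 0 26 0" --pt "-2 -23 0 -0.4" --pt "-2 -27 0 -0.4" --pt "-2 -27 0 -0.4" --pt "-2 -27 0 -0.4" --pt "-2 -27 0 -0.4" --pt "-2 -27 0 -0.4" --pt "-2 -27 0 -0.4" --pt "-2 -27 0 -0.4" --pt "-2 -27 0 -0.4" --pt "-2 -27 0 -0.4" --pt "0 -27 0 -0.4" --pt "0 -18 0 -0.4" --pt "0 0 0 0" --pt "0 0 0 0"

```text
time_s: 19.95
ee_pos: [0.5646, -0.0649, 0.1895]
orientation: [-0.005, 1.0, 0.0, 0.0]
wrist_force: [0.3, 0.8, -0.6]
opening: 0.0089
grip_force: 59.7
```

```bash
python3 - <<'E'
from h import *
crop("scene",205,130,325,290,4,"pics/m6.png")
s=r.get_state();print(s["ee_pos"],s["orientation"])
E
```

```text
[ 0.56461562 -0.0644588   0.18936147] [-5.26869704e-03  9.99986091e-01  2.40104241e-04  5.32756494e-06]
```

View pics/m6.png

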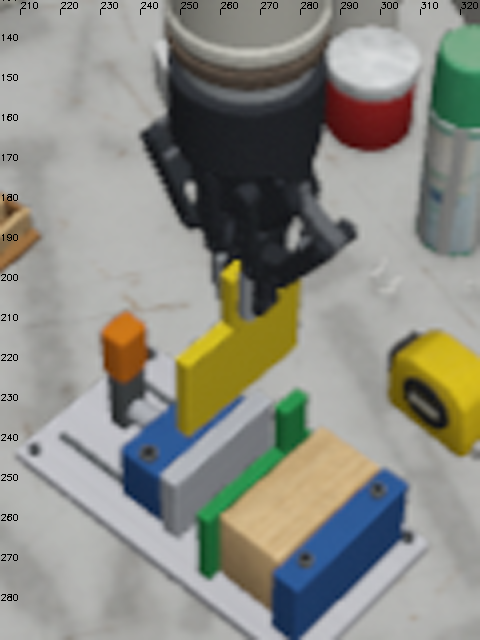

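Green stands upright against the block at about (265,253). Yellow hangs above the remaining gap. Now I'll lower yellow.

Emit:
drive_tool --pt "0 0 -20 0" --pt "0 0 -25 0" --pt "0 0 -25 0" --pt "0 0 -20 0" --pt "0 0 -12 0" --pt "0 0 -10 0" --pt "0 0 -7 0" --pt "0 0 -4 0" --pt "0 0 0 0"

```text
time_s: 20.9
ee_pos: [0.5648, -0.0651, 0.0662]
orientation: [-0.005, 1.0, -0.0, 0.0]
wrist_force: [-0.4, -0.4, -0.5]
opening: 0.0087
grip_force: 59.7
```

Emit:
drive_tool --pt "0 0 -2.5 0" --pt "0 0 -1 0" --pt "0 0 -0.5 0" --pt "0 0 0 0"

```text
time_s: 21.3
ee_pos: [0.5649, -0.0652, 0.0625]
orientation: [-0.005, 1.0, -0.0, 0.0]
wrist_force: [-0.6, -0.1, 1.0]
opening: 0.0088
grip_force: 59.9
```

Emit:
drive_tool --pt "0 0 -0.7 0" --pt "0 -1.5 0 0" --pt "0 -1.5 0 0" --pt "0 -1 0 0" --pt "0 0 0 0"

```text
time_s: 21.8
ee_pos: [0.5655, -0.0687, 0.0625]
orientation: [-0.005, 1.0, 0.0, 0.001]
wrist_force: [-0.8, 3.3, 5.9]
opening: 0.0093
grip_force: 60.5
```

Emit:
drive_tool --pt "0 0.7 0 0" --pt "0 0 0 0"

```text
time_s: 22.0
ee_pos: [0.5655, -0.0685, 0.0625]
orientation: [-0.005, 1.0, -0.0, 0.001]
wrist_force: [-0.5, 2.3, 5.9]
opening: 0.0088
grip_force: 60.6
```

Emit:
drive_tool --pt "0 0 0 0" --pt "0 0 0 0" --pt "0 0 0 0" --pt "0 0 15 0" --pt "0 0 30 0" --pt "0 0 40 0" --pt "0 15 20 0" --pt "0 30 0 0" --pt "0 30 0 0" --pt "0 22 0 0" --pt "0 0 0 0" --pt "0 0 0 0" --grip 0

```text
time_s: 23.2
ee_pos: [0.5649, 0.0284, 0.1673]
orientation: [-0.006, 1.0, -0.0, 0.0]
wrist_force: [0.4, -0.1, -0.0]
opening: 0.0425
grip_force: 0.0
```

```bash
cat > chk.py <<'E'
from h import *
import sys
im=cams.get_image("scene"); cv2.imwrite("pics/"+sys.argv[1],im[:,:,::-1]); hsv=cv2.cvtColor(im,cv2.COLOR_RGB2HSV)[200:300,215:290]
for c,lo,hi in(("yel",24,34),("grn",50,85)):
    m=((hsv[...,1]>150)&(hsv[...,2]>60)&(hsv[...,0]>=lo)&(hsv[...,0]<=hi)).astype(np.uint8); ys,xs=np.where(m)
    print(c,len(xs),"top",xs[ys<ys.min()+2].mean()+215,ys.min()+200,"left",xs.min()+215,(ys[xs==xs.min()]+200)[[0,-1]])
print("pred tabs y,g",proj("scene",[.565,-.0685,.112]),proj("scene",[.5943,-.0787,.112]),"near end tops",proj("scene",[.52,-.069,.074]),proj("scene",[.519,-.0792,.074]))
E
python3 chk.py c1.png
```

```text
yel 197 top 267.0 232 left 252 [255 269]
grn 219 top 278.6 228 left 255 [258 272]
pred tabs y,g [266.1365734  233.72102052] [278.15784789 228.83206816] near end tops [252.64543591 255.29480719] [255.54101193 258.09294455]
```

Emit:
drive_tool --pt "0 0.3 -25 0" --pt "0 0 -30 0" --pt "0 0 -25 0" --pt "0 0 -15 0" --pt "0 0 -8 0" --pt "0 0 0 0" --pt "0 0 0 0"

```text
time_s: 23.95
ee_pos: [0.5657, 0.0285, 0.0647]
orientation: [-0.005, 1.0, -0.0, 0.001]
wrist_force: [0.6, 0.3, 0.0]
opening: 0.0428
grip_force: 0.0
```

Both packers stand as predicted, with tab tops at (267,232) and (278.6,228). Next I'll grip the handle.

Emit:
drive_tool --pt "0 0 0 0" --pt "0 0 0 0" --pt "0 0 0 0" --pt "0 0 0 0" --pt "0 0 0 0" --grip 1

```text
time_s: 24.45
ee_pos: [0.5659, 0.0294, 0.0651]
orientation: [-0.006, 1.0, 0.0, 0.001]
wrist_force: [0.2, 4.3, 5.6]
opening: 0.0192
grip_force: 59.0
```

Emit:
drive_tool --pt "0 -2 0 0" --pt "0 -2 0 0" --pt "0 -2 0 0" --pt "0 -2 0 0" --pt "0 0 0 0"

```text
time_s: 24.95
ee_pos: [0.5661, 0.0218, 0.0651]
orientation: [-0.006, 1.0, 0.001, 0.002]
wrist_force: [0.7, 5.5, 5.6]
opening: 0.0195
grip_force: 58.9
```

Emit:
drive_tool --pt "0 -2 0 0" --pt "0 -1.5 0 0" --pt "0 -1.5 0 0" --pt "0 0 0 0" --pt "0 0 0 0"

```text
time_s: 25.45
ee_pos: [0.5662, 0.0173, 0.0651]
orientation: [-0.006, 1.0, 0.001, 0.002]
wrist_force: [1.2, 6.7, 6.2]
opening: 0.0189
grip_force: 59.0
```

Emit:
drive_tool --pt "0 -1 0 0" --pt "0 -1 0 0" --pt "0 0 0 0" --pt "0 0 0 0"

```text
time_s: 25.85
ee_pos: [0.5662, 0.0165, 0.0651]
orientation: [-0.006, 1.0, 0.002, 0.002]
wrist_force: [1.3, 11.7, 6.3]
opening: 0.0191
grip_force: 59.2
```

Travel is about 13 mm, short of the 16.5 mm end of stroke, and the force is rising, so the stack is squeezing. I'll press harder.

Emit:
drive_tool --pt "0 -2 0 0" --pt "0 -2 0 0" --pt "0 -2 0 0" --pt "0 0 0 0" --pt "0 0 0 0"

```text
time_s: 26.35
ee_pos: [0.5662, 0.0165, 0.0653]
orientation: [-0.006, 1.0, 0.007, 0.002]
wrist_force: [2.6, 33.9, 8.7]
opening: 0.019
grip_force: 61.1
```

```bash
python3 chk.py c2.png; python3 - <<'E'
from h import *
crop("scene",205,170,325,295,4,"pics/m7.png",cv2.imread("pics/c2.png")[:,:,::-1])
s=r.get_state();print(s["ee_pos"],s["wrist_force"])
E
```

```text
yel 190 top 267.0 233 left 252 [256 258]
grn 212 top 279.0 228 left 255 [259 261]
pred tabs y,g [266.1365734  233.72102052] [278.15784789 228.83206816] near end tops [252.64543591 255.29480719] [255.54101193 258.09294455]
[0.56618906 0.01652567 0.06528465] [ 2.88316041 33.56986942  8.57106074]
```

View pics/m7.png

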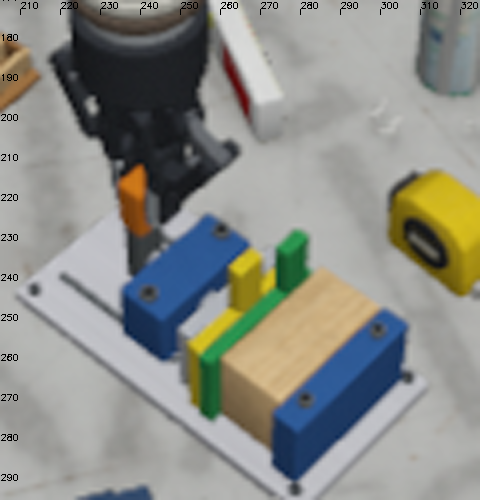

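The jaw is pressed on yellow, then green, the block and the stop, at about (255,255) to (290,270). The push is 33 N and nothing moves any further. Handing in.

```bash
python3 -c "
from bench import r
print(r.job_done())"
```

```text
the job is handed in; nothing more can be done
None
```

I handed the job in with the green and yellow packers upright in the gap, the red one left in its rack slot, and the handle held in at about 33 N, squeezing the stack against the end stop; the hand-in returned no verdict.

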